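Select the conductivity range and take the reading

ROBOT

A 6-joint arm with a two-finger parallel gripper is mounted at the origin on the work surface. World frame = base frame: x ahead of the robot, y to its left, z up, the work surface at z = 0. Lengths are in m, angles in degrees, forces in N, time in s.
With the tool pointing down it reaches from about 0.3 to 0.75 m from the base axis. Payload 8.5 kg.
Tool frame: the origin (TCP) lies at the very end of the fingers, on their centre line; the grasp point (between the pads) lies 19 mm behind it; z points along the fingers, y is the line along which they close (so a half turn about z gives the same grasp; the last joint's range is limited). The gripper opens to 85 mm and grips with 20 to 120 N. Pads are 22 mm wide; open, the fingers measure 114 mm over their backs; the gripper's body (76 mm by 85 mm) begins 54 mm behind the grasp point. The pads swing forward as they close: fully open they stand 13 mm farther back than shut.
Start: joints at [63.81, 21.807, 74.336, -0, 83.858, -12.336], TCP at [0.132, 0.534, 0.231] pointing down, gripper open.
Joint ranges: [-178.18, 178.18], [-50.72, 133.34], [12.68, 142.11], [-81.47, 261.47], [9.98, 163.14], [-165.26, 165.26]. Speed limits (degrees/s): [136.94, 136.94, 180, 180, 180, 180].

INTERFACE

Orientations are given as a 3x3 rotation matrix whose columns are the frame's x, y, z axes.
In Python, from rig import env gives the robot as it stands.
- The arm moves only by the tool move_arm, never from a script. Its argument "plan" is a list of rows, each a list of 7 numbers: the turn, a rotation vector about the tool's x, y, z in degrees, then the shift along the tool's x, y, z in cm, then the gripper command: -1 is shut, 1 is fully open, values between are in proportion. In form: [[ax, ay, az, tx, ty, tz, jaw], ...]. A call has 1 to 5 rows; each row is the pose to reach, as a shift and turn from the pose commanded when the call began, along the tool's axes at that moment; what a row does not reach only later rows make up. A row lasts 1/10 s, in which the tool goes at most 50 mm and 8.59 degrees, less where a joint would pass 70% of its speed; a pose out of reach is approached as far as the arm can. A call with a gripper value outside its range is refused whole. The fingers move at their own pace and stop on an object; "squeeze" is the grip in N (left out, the last holds). Time passes only in rows, so rows that repeat a pose let the fingers close. It gives the time, the measured TCP pose, the force, the opening and the grip force at its end, in the units of the state.
- env.observe(): the state, without advancing time (a new reading comes with each control period).
- env.get_image(name): name is "scene" or "top"; returns a dict with "color" (420x560x3 uint8, red, green, blue), "fov_y" (degrees; the focal length in pixels is half the picture's height over the tangent of half this angle, whatever the lens; pixels are square), "cx", "cy" (the principal point, pixels), "R" (3x3) and "t" (3): a world point X has camera coordinates R X + t. Camera axes: x right, y down, z forward; pixel columns grow to the right and rows downward; lengths in m; the calibration is good to about 2 mm. A picture is of the moment at which its call begins. There is no depth.
- env.close_job(): hands the job in; it is judged then, once.
Trained networks look in a picture, given as the dict that the camera call returned (one of the last four; its "shot" number tells which), for a name from the list of things; names that differ only in an ending like _2 or _b are one class to them, and where a whole thing is asked for, a point or a joint stands for the part that bears it (a point fixed in the world has none). Each returns a list of dicts, best first, with "conf" (0 to 1); they miss things now and then, are a little off and sometimes report something else, mostly with a low value. They report only what shows in the picture. A call takes as long as a camera call.
- env.outline_of(target, picture): "mask" (420x560 bool, what is visible of it) and "bbox" ([centre column, centre row, width, height] in pixels, round what is visible of it).
- env.tip_of(target, picture): "pixel" ([column, row] in pixels: a listed point, or the origin of a listed thing).
The state is a dict: "time_s": time; "q": joint angles; "qvel": joint speeds; "joint_efforts": joint torques, N m; "position": TCP position; "tool_rot": TCP orientation; "ft_force": force on the tool from outside, world axes, zero at the start; "wrist_torque": the same for the moment, N m; "grip_width": finger opening in m; "gripper_force": force on a finger pad.
Only numpy, scipy, OpenCV 4.12 (cv2) and the standard library are available. Lean on these libraries where they do the work, as an engineer would, in place of code of your own. Each camera call takes 0.05 s, during which the arm holds its last target. There are 200 camera calls.

TASK

On the conductivity meter, turn the pointer selector clockwise with a fingertip to the sixth of its eight marks, counting the clicks from the counter-clockwise end (mark one, at the left as you face the panel), and leave it clicked in there. Then press the round READ key fully down and let it come up again. Push the knob lightly from the side without gripping it, and leave the pH meter, the bottle and the vial alone.

Things in the scene. Friction and masses are not known exactly. Their poses are not given: they have to be found in the camera images.
- conductivity_meter: cream wedge-shaped bench meter, 190 mm deep, 220 wide, 36 high in front, 88 at the back, fixed. Origin: centre of underside; x from front to back, y left, z up. Its panel faces the robot and slopes up to the back at 18 degrees: pointer selector front right, READ key front left, two 16 mm round trimmers 12 mm high between key and display. It may stand left or right of the pH meter.
- selector_centre (a point): where the selector's axis meets the panel surface. Axes are the panel's: x up the slope (away from the robot), y left, z square out of the panel. Eight white ticks round it, 30 to 39 mm out, 30 degrees apart: mark 1 is 105 degrees counter-clockwise of x (left), mark 6 is 45 clockwise of x, mark 8 is 105 clockwise (right). No other control within 75 mm on the left, front or right.
- range_selector (a joint): selector angle, rad, growing clockwise seen from above the panel: mark n is (n - 1) x 0.5236, so mark 1 = 0, mark 6 = 2.618, mark 8 = 3.665; end stops just beyond 1 and 8. Starts clicked in at mark 1, 2 or 3. About 0.05 N m takes it out of a mark; once past halfway it snaps on to the next mark by itself, ahead of the finger, and stays there when let go.
- selector_knob: black pointer knob that turns: skirt 44 mm across, up to 6.5 mm above the panel; on it a bar 11 mm thick, 6 to 25 mm above the panel, sides square to it, reaching 27 mm from the axis to the pointer end (tapering beyond 20 mm to 5 mm thick; white line on top) and 19 mm to the tail. Origin on the axis at the panel; x to the pointer end, z out. Over 20 N on it is forcing.
- pointer_tip (a point): top of the bar at its pointer end, 27 mm from the axis and 25 mm above the panel
- read_key_centre (a point): centre of the READ key at the panel surface (same axes as selector_centre)
- read_key (a joint): travel of the READ key, m: 0 up, 0.004 fully down, inward square to the panel. Round grey key 22 mm across; its top stands 9 mm above the panel when up; a spring needs about 1.3 N to start and 4 N fully down, and brings it back up.
- ph_meter: pH meter, same case and size and axes as the conductivity meter, with one large (38 mm) and two small round knobs; not to be touched
- standard_bottle: closed white bottle 48 mm across, 95 mm high, standing between the two meters; origin centre of its underside; to be left alone
- sample_vial: capped amber vial 25 mm across, 55 mm high, standing between the meters, nearer the robot than the bottle; origin centre of its underside; to be left alone

How it is judged:
By the outcome, as a careful person would: the job done as asked, in the order asked, and still so for the second after the job is handed in, with the robot touching nothing.
It also fails if it takes over 45 s, if anything falls off the work surface, if the arm or the gripper's body presses on something with over 40 N, if the wrist force passes 120 N, or if a joint passes its speed limit or range.

## Working session

There is one attempt and no reset: what is moved stays moved. The work goes in short steps, Python scripts to look and compute and a tool call to move; the robot and the scene stay as the last step left them, time stands still between calls to the robot, and variables do not carry over. Pictures are saved under pics/ and viewed, at most 10 in all, crops included, and the job is handed in when it is done.

Besides the shell and the picture viewer there is one more tool, called after "Request:" by a JSON object that holds its "fn" and its "kwargs". move_arm: Moves the arm, as the interface text tells. Its arguments: {"type":"object","properties":{"plan":{"type":"array"},"squeeze":{"type":"number"}},"required":["plan"]}

```bash
mkdir -p pics; ls; cat > h.py <<'E'
import numpy as np, cv2
from rig import env
def K(p):
    f=p["color"].shape[0]/2/np.tan(np.radians(p["fov_y"])/2)
    return f
def ray(p,px):
    f=K(p); d=np.array([(px[0]-p["cx"])/f,(px[1]-p["cy"])/f,1.]); R=np.array(p["R"]);t=np.array(p["t"])
    d=R.T@d; return -R.T@t, d/np.linalg.norm(d)
def tri(ps,pxs):
    A=np.zeros((3,3));b=np.zeros(3)
    for p,x in zip(ps,pxs):
        o,d=ray(p,x);M=np.eye(3)-np.outer(d,d);A+=M;b+=M@o
    X=np.linalg.solve(A,b)
    return X,[np.linalg.norm((np.eye(3)-np.outer(d,d))@(X-o)) for o,d in [ray(p,x) for p,x in zip(ps,pxs)]]
def proj(p,X):
    c=np.array(p["R"])@np.asarray(X)+np.array(p["t"]);f=K(p);return np.array([f*c[0]/c[2]+p["cx"],f*c[1]/c[2]+p["cy"]])
E
python3 - <<'E'
from h import *
s=env.get_image("scene");t=env.get_image("top")
for n,p in(("scene",s),("top",t)): cv2.imwrite(f"pics/{n}0.png",p["color"][...,::-1])
for n in["conductivity_meter","selector_centre","pointer_tip","read_key_centre","selector_knob","ph_meter","standard_bottle","sample_vial"]:
    r=[env.tip_of(n,p) for p in(s,t)]
    print(n,[[(np.round(e["pixel"],1).tolist(),round(e["conf"],2)) for e in q[:2]] for q in r])
    if all(r):
        X,e=tri((s,t),[q[0]["pixel"] for q in r]);print(X.round(4),np.round(e,4))
print({k:np.round(v,3).tolist() for k,v in env.observe().items()})
for p in (s,t): print(ray(p,(p["cx"],p["cy"])),K(p))
E
```

```text
pics
conductivity_meter [[([186.6, 262.0], 0.84), ([153.6, 224.4], 0.35)], []]
selector_centre [[([148.0, 231.6], 0.82)], [([394.8, 221.7], 0.94)]]
[ 0.525  -0.2434  0.0595] [0.002 0.002]
pointer_tip [[([157.1, 228.7], 0.86)], [([390.2, 210.5], 0.93)]]
[ 0.5424 -0.2241  0.0882] [0.0016 0.0016]
read_key_centre [[([272.8, 204.6], 0.74)], [([340.2, 230.8], 0.91)]]
[ 0.5118 -0.0797  0.1016] [0.0477 0.0477]
selector_knob [[([151.1, 232.5], 0.96)], [([394.8, 216.1], 0.87)]]
[ 0.5344 -0.2382  0.0691] [0.0009 0.0009]
ph_meter [[([410.3, 229.1], 0.67), ([272.1, 204.2], 0.26)], [([162.9, 225.2], 0.6)]]
[ 0.5259  0.2302 -0.0147] [0.0011 0.0011]
standard_bottle [[([299.7, 253.4], 0.56)], [([264.3, 205.5], 0.86)]]
[0.5648 0.013  0.0023] [0.0043 0.0043]
sample_vial [[([273.2, 202.9], 0.69)], [([288.1, 263.1], 0.49), ([391.2, 212.7], 0.27)]]
[ 0.446  -0.0284  0.0083] [0.0036 0.0036]
{'time_s': 0.9, 'q': [63.81, 21.806, 74.336, 0.0, 83.858, -12.333], 'qvel': [0.062, 0.03, 0.039, 0.066, 0.029, 0.031], 'joint_efforts': [0.001, -44.832, -23.146, -0.0, 0.001, 0.0], 'position': [0.132, 0.534, 0.231], 'tool_rot': [[-0.971, 0.24, -0.0], [0.24, 0.971, -0.0], [0.0, -0.0, -1.0]], 'ft_force': [-0.198, -0.476, 0.381], 'wrist_torque': [-0.008, -0.009, 0.032], 'gripper_force': 0.0, 'grip_width': 0.085}
(array([ 0.92786314, -0.07542452,  0.58938762]), array([-0.61847205,  0.07901616, -0.781824  ])) 386.6813339392853
(array([0.38709932, 0.01172649, 1.05964261]), array([ 0.13887121, -0.03218986, -0.98978715])) 513.9959210339836
```

```bash
python3 - <<'E'
import cv2
t=cv2.imread("pics/top0.png");s=cv2.imread("pics/scene0.png")
cv2.imwrite("pics/top0c.png",cv2.resize(t[130:290,310:460],None,fx=3.75,fy=3.75,interpolation=cv2.INTER_CUBIC))
E
```

```text
(no output)
```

View pics/scene0.png

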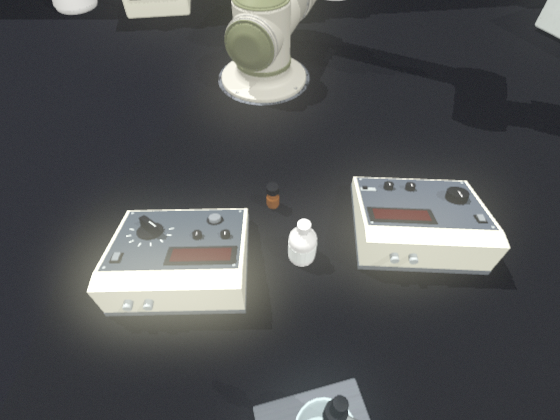

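View pics/top0.png

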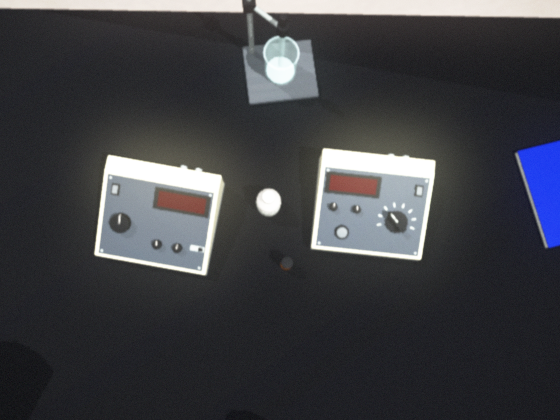

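View pics/top0c.png

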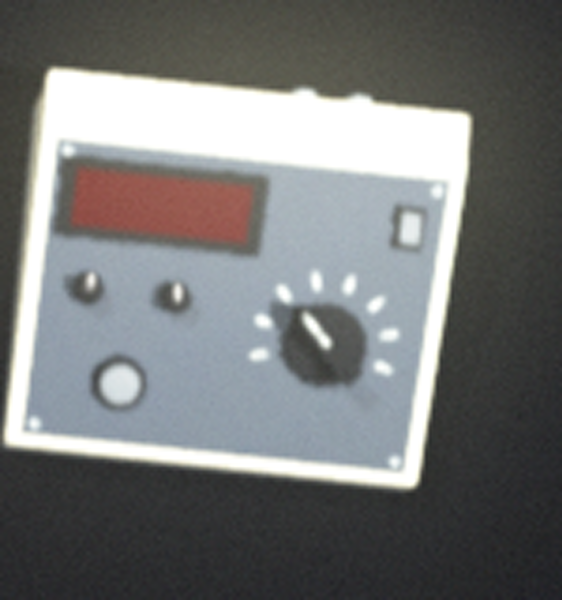

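The conductivity meter stands on the robot's right: selector at about (395,220) in the top view, READ key at about (342,232). The pointer is at the third tick. Next I fit the case pose from its silhouettes.

```bash
cat >> h.py <<'E'
PR=np.array([(-.095,0),(-.095,.036),(.065,.088),(.095,.088),(.095,0)])
V=np.array([(x,y,z) for y in(-.11,.11) for x,z in PR])
def pose(q): c,s=np.cos(q[2]),np.sin(q[2]); return np.array([[c,-s,0],[s,c,0],[0,0,1]]),np.array([q[0],q[1],0])
def panel(q):
    R,o=pose(q);a=np.radians(18);Rp=R@np.array([[np.cos(a),0,-np.sin(a)],[0,1,0],[np.sin(a),0,np.cos(a)]])
    return Rp,R@np.array([-.095,0,.036])+o
def onpanel(p,px,q,h=0):
    Rp,o=panel(q);n=Rp[:,2];c,d=ray(p,px);return c+d*(n@(o+n*h-c))/(n@d)
E
python3 - <<'E'
from h import *
from scipy.optimize import minimize
s=env.get_image("scene");t=env.get_image("top")
ms=[]
for p in(s,t):
    r=env.outline_of("conductivity_meter",p);print([(np.round(e["bbox"]),e["conf"]) for e in r]);
    m=r[0]["mask"].astype(np.uint8);ms.append(m)
def hull(p,q):
    R,o=pose(q);P=np.array([proj(p,R@v+o) for v in V],np.float32);m=np.zeros((420,560),np.uint8)
    h=cv2.convexHull(P);cv2.fillConvexPoly(m,np.round(h*256).astype(np.int32),1,shift=8);return m
for sel in((0,),(1,),(0,1)):
    c=lambda q:sum(np.sum(hull((s,t)[i],q)!=ms[i]) for i in sel)
    q=minimize(c,[.56,-.19,-.05],method="Nelder-Mead",options=dict(initial_simplex=np.array([.56,-.19,-.1])+np.array([[0,0,0],[.03,0,0],[0,.03,0],[0,0,.1]]),xatol=1e-5)).x
    print(sel,q.round(4),c(q))
    Rp,o=panel(q)
    for n,p,px,h in(("sel",t,env.tip_of("selector_centre",t)[0]["pixel"],0),("sel",s,env.tip_of("selector_centre",s)[0]["pixel"],0),("key",t,env.tip_of("read_key_centre",t)[0]["pixel"],0),("tip",t,env.tip_of("pointer_tip",t)[0]["pixel"],.025),("tip",s,env.tip_of("pointer_tip",s)[0]["pixel"],.025),("keytop_s",s,(214.5,217.5),.009),("keytop_t",t,(341.7,232.4),.009)):
        X=onpanel(p,px,q,h);print(n,X.round(4),"panel",(Rp.T@(X-o)).round(4))
im=np.vstack([p["color"][130:310,x:x+200] for p,x in((s,80),(t,270))])
for i,(p,x) in enumerate(((s,80),(t,270))):
    cs,_=cv2.findContours(hull(p,q)[130:310,x:x+200].copy(),0,2)
    im=im.copy();cv2.drawContours(im,[k+np.array([[0,180*i]]) for k in cs],-1,(0,255,0),1)
im=np.hstack([cv2.resize(im[:180],None,fx=2,fy=2,interpolation=2),cv2.resize(im[180:],None,fx=2,fy=2,interpolation=2)])
cv2.imwrite("pics/fit.png",im[...,::-1])
E
```

```text
[(array([169., 262., 157., 104.]), 0.57)]
[(array([374., 203., 126., 114.]), 0.82)]
(0,) [ 0.5579 -0.1959 -0.1022] 372
sel [ 0.5273 -0.2409  0.0585] panel [ 0.0727 -0.0478  0.    ]
sel [ 0.5342 -0.2428  0.0608] panel [ 0.0802 -0.0491 -0.    ]
key [ 0.5075 -0.1381  0.0487] panel [ 0.041   0.0524 -0.    ]
tip [ 0.5396 -0.2272  0.0883] panel [ 0.0923 -0.033   0.025 ]
tip [ 0.5359 -0.2255  0.087 ] panel [ 0.0882 -0.0317  0.025 ]
keytop_s [ 0.5076 -0.1341  0.058 ] panel [0.0436 0.0564 0.009 ]
keytop_t [ 0.5034 -0.1359  0.0567] panel [0.0394 0.0542 0.009 ]
(1,) [ 0.5597 -0.1972 -0.1045] 193
sel [ 0.5274 -0.241   0.0579] panel [ 0.0709 -0.047  -0.    ]
sel [ 0.5337 -0.2431  0.06  ] panel [ 0.0777 -0.0484 -0.    ]
key [ 0.5076 -0.1382  0.048 ] panel [0.039  0.0532 0.    ]
tip [ 0.5397 -0.2274  0.0877] panel [ 0.0905 -0.0321  0.025 ]
tip [ 0.5353 -0.2257  0.0863] panel [ 0.0857 -0.0309  0.025 ]
keytop_s [ 0.5069 -0.1342  0.0572] panel [0.0407 0.0571 0.009 ]
keytop_t [ 0.5035 -0.1359  0.0561] panel [0.0373 0.055  0.009 ]
(0, 1) [ 0.5593 -0.1961 -0.1001] 612
sel [ 0.5274 -0.241   0.058 ] panel [ 0.0712 -0.0479  0.    ]
sel [ 0.5337 -0.243   0.0601] panel [ 0.078  -0.0493 -0.    ]
key [ 0.5076 -0.1382  0.0483] panel [0.0397 0.0525 0.    ]
tip [ 0.5397 -0.2273  0.0878] panel [ 0.0908 -0.0331  0.025 ]
tip [ 0.5354 -0.2257  0.0864] panel [ 0.0861 -0.0319  0.025 ]
keytop_s [ 0.5072 -0.1342  0.0574] panel [0.0417 0.0564 0.009 ]
keytop_t [ 0.5034 -0.1359  0.0563] panel [0.038  0.0543 0.009 ]
```

View pics/fit.png

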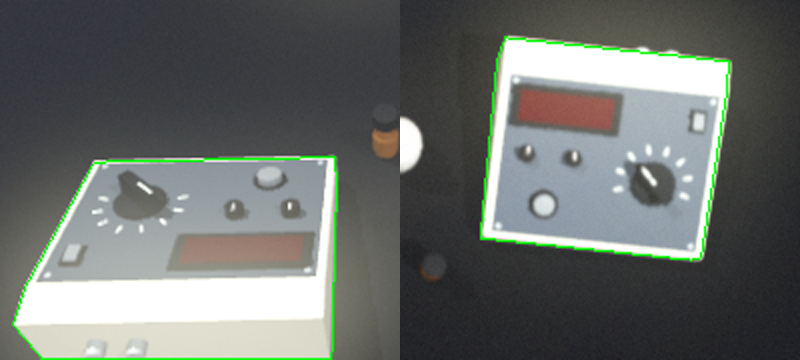

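```bash
python3 - <<'E'
from h import *
from scipy.optimize import minimize
from scipy.ndimage import map_coordinates as mc
q=[.5593,-.1962,-.1015]
Rp,o=panel(q)
s=env.get_image("scene");t=env.get_image("top")
def samp(g,p,u,v,h):
    X=o+np.outer(u,Rp[:,0])+np.outer(v,Rp[:,1])+h*Rp[:,2]
    px=np.array([proj(p,x) for x in X]);return mc(g,[px[:,1],px[:,0]],order=1)
m=np.radians([105,75,45,15,-15,-45,-75,-105]);rr=np.array([.031,.033,.0345,.036,.038])
def tk(g,p,c):
    A,Rr=np.meshgrid(m+c[2],rr);f=lambda A:samp(g,p,c[0]+(Rr*np.cos(A)).ravel(),c[1]+(Rr*np.sin(A)).ravel(),0)
    return -f(A).mean()+.5*f(A+.26).mean()+.5*f(A-.26).mean()
for n,p in(("scene",s),("top",t)):
    g=cv2.GaussianBlur(p["color"],(0,0),1).mean(2)
    b=min((minimize(lambda c:tk(g,p,c),[a,b,0],method="Nelder-Mead",options=dict(initial_simplex=np.array([a,b,0])+np.array([[0,0,0],[.003,0,0],[0,.003,0],[0,0,.05]]))) for a in(.07,.074,.078) for b in(-.051,-.047)),key=lambda r:r.fun)
    print(n,"sel panel",b.x.round(4),b.fun.round(1),"world",(o+Rp@[b.x[0],b.x[1],0]).round(4))
    # key disc
    U,Vv=[a.ravel() for a in np.meshgrid(np.linspace(-1,1,15),np.linspace(-1,1,15))];k=U**2+Vv**2<=1
    th=np.linspace(0,6.28,24)[:-1]
    def kd(c): return -samp(g,p,c[0]+.0095*U[k],c[1]+.0095*Vv[k],.009).mean()+samp(g,p,c[0]+.013*np.cos(th),c[1]+.013*np.sin(th),.009).mean()
    r=minimize(kd,[.04,.0555],method="Nelder-Mead",options=dict(initial_simplex=[[.04,.0555],[.043,.0555],[.04,.0585]]));print("key",r.x.round(4),r.fun.round(1),"top world",(o+Rp@[*r.x,.009]).round(4))
print(Rp.round(4).tolist(),o)
E
```

```text
scene sel panel [ 0.0671 -0.0508  0.0012] -41.1 world [ 0.5231 -0.2436  0.0567]
key [0.041  0.0559] -41.8 top world [ 0.5064 -0.1347  0.0572]
top sel panel [ 0.0696 -0.0511 -0.0028] -55.3 world [ 0.5255 -0.2441  0.0575]
key [0.0389 0.0548] -80.1 top world [ 0.5044 -0.1356  0.0566]
[[0.9462, 0.1013, -0.3074], [-0.0964, 0.9949, 0.0313], [0.309, 0.0, 0.9511]] [ 0.46478894 -0.18657405  0.036     ]
```

```bash
cat >> h.py <<'E'
from scipy.spatial.transform import Rotation as Ro
Q=[.5593,-.1962,-.1015]; RP,O=panel(Q)
SEL=np.array([.0685,-.051,0]); KEY=np.array([.040,.0553,0])
def knob(phi,h,gap,r=.020):
    """fingertip pose: -x face 'gap' m short of the bar's side when the bar is at phi deg (ccw of panel x)"""
    a=np.radians(phi);b=np.array([np.cos(a),np.sin(a),0]);d=np.array([np.sin(a),-np.cos(a),0])
    X=O+RP@(SEL+r*b-d*(.0055+.011+gap)+np.array([0,0,h]))
    x=-RP@d;z=-RP[:,2];return np.column_stack([x,np.cross(z,x),z]),X
def row(T,st=None):
    st=st or env.observe();R0=np.array(st["tool_rot"]);X0=np.array(st["position"])
    rv=Ro.from_matrix(R0.T@T[0]).as_rotvec(degrees=True);return np.r_[rv,R0.T@(T[1]-X0)*100].round(2).tolist()
E
python3 - <<'E'
from h import *
print(row(knob(45,.07,.010)),knob(45,.07,.01)[1])
E
```

```text
[-8.17, -16.39, 36.65, -53.72, -63.23, 10.9] [ 0.50189643 -0.20856672  0.12232132]
```

Request:
{"fn": "move_arm", "kwargs": {"plan": [[0, 0, 8, -5, -5, 0, -1], [0, 0, 16, -9, -9.5, 0, -1], [0, 0, 24, -12.5, -13.5, 0, -1], [-2, -4, 30, -16, -17.5, 0, -1], [-4, -8, 34, -19.5, -21, 0, -1]]}}

```text
time_s: 2.45
position: [0.2534, 0.3134, 0.2315]
tool_rot: [[-0.658, 0.736, 0.156], [0.744, 0.668, -0.012], [-0.113, 0.108, -0.988]]
ft_force: [0.8, 0.3, 0.1]
grip_width: 0.0124
gripper_force: 0.0
```

```bash
python3 - <<'E'
from h import *
print(row(knob(45,.07,.010)),env.observe()["position"],env.observe()["grip_width"])
E
```

```text
[-6.05, -6.66, 2.63, -53.96, -17.74, 15.29] [0.2534323  0.31336591 0.23148302] 0.012447311023385506
```

Request:
{"fn": "move_arm", "kwargs": {"plan": [[-1, -1, 0.5, -4.6, -1.5, 0.3, -1], [-2, -3, 1, -9.2, -3, 0.6, -1], [-4, -5, 2, -13.8, -4.5, 1, -1], [-5, -6, 2.5, -18.4, -6, 1.3, -1], [-6, -6.6, 2.6, -23, -7.5, 1.7, -1]]}}

```text
time_s: 2.95
position: [0.3525, 0.0928, 0.2326]
tool_rot: [[-0.602, 0.738, 0.306], [0.769, 0.639, -0.03], [-0.218, 0.217, -0.952]]
ft_force: [1.7, 0.7, -0.2]
grip_width: -0.0002
gripper_force: 0.0
```

Request:
{"fn": "move_arm", "kwargs": {"plan": [[0, 0, 0, -4.5, -1.5, 0.3, -1], [0, 0, 0, -9, -3, 0.6, -1], [0, 0, 0, -13.5, -4.5, 1, -1], [0, 0, 0, -18, -6, 1.3, -1], [0, 0, 0, -22, -7.3, 1.7, -1]]}}

```text
time_s: 3.45
position: [0.4362, -0.1245, 0.2481]
tool_rot: [[-0.601, 0.74, 0.304], [0.77, 0.638, -0.031], [-0.217, 0.215, -0.952]]
ft_force: [0.4, 1.5, -0.3]
grip_width: -0.0001
gripper_force: 0.0
```

```bash
python3 - <<'E'
from h import *
print(row(knob(45,.07,.010)),row(knob(45,.011,.010)),env.observe()["position"],env.observe()["grip_width"])
E
```

```text
[-0.16, -0.16, 0.18, -7.69, -3.21, 14.24] [-0.16, -0.16, 0.18, -7.71, -3.19, 20.14] [ 0.43622352 -0.12450482  0.24813332] -7.298899046405661e-05
```

Request:
{"fn": "move_arm", "kwargs": {"plan": [[0, 0, 0, -3.5, -1.5, 3, -1], [0, 0, 0, -7, -3, 7, -1], [0, 0, 0, -7.7, -3.2, 11, -1], [0, 0, 0, -7.7, -3.2, 15, -1], [0, 0, 0, -7.7, -3.2, 16, -1]]}}

```text
time_s: 3.95
position: [0.5063, -0.2058, 0.1013]
tool_rot: [[-0.603, 0.74, 0.298], [0.77, 0.638, -0.026], [-0.209, 0.214, -0.954]]
ft_force: [-0.2, -0.7, 0.5]
grip_width: -0.0
gripper_force: 0.0
```

```bash
python3 - <<'E'
from h import *
print(row(knob(45,.011,.010)))
t=env.get_image("top");s=env.get_image("scene")
im=np.hstack([cv2.resize(p["color"][130:290,x:x+160],None,fx=2.5,fy=2.5,interpolation=2) for p,x in((s,80),(t,310))])
cv2.imwrite("pics/pre.png",im[...,::-1])
E
```

```text
[-0.25, -0.59, 0.17, -0.45, -0.03, 3.77]
```

View pics/pre.png

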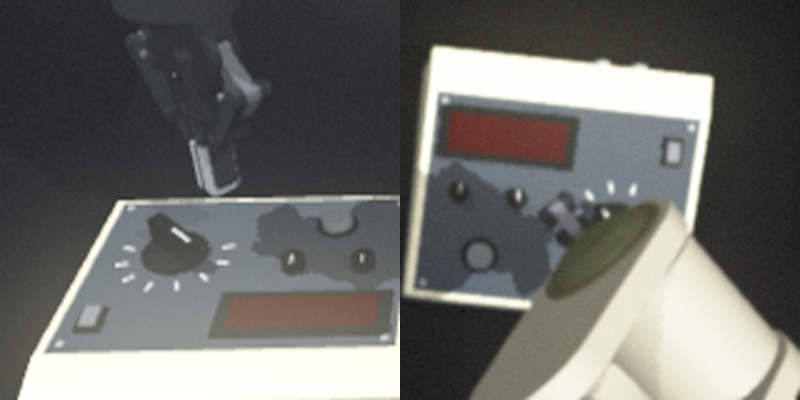

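The shut fingertip hovers left of the pointer, clear of the trimmers; the scene crop shows it at about (215,175) and the knob at (175,245). I descend beside the bar.

Request:
{"fn": "move_arm", "kwargs": {"plan": [[0, 0, 0, -0.2, 0, 1, -1], [0, -0.5, 0, -0.4, 0, 2, -1], [0, -0.5, 0, -0.4, 0, 3, -1], [0, -0.5, 0, -0.4, 0, 3.6, -1], [0, -0.5, 0, -0.4, 0, 3.6, -1]]}}

```text
time_s: 4.55
position: [0.5204, -0.2104, 0.0714]
tool_rot: [[-0.599, 0.739, 0.308], [0.769, 0.639, -0.036], [-0.224, 0.215, -0.951]]
ft_force: [0.2, 0.3, -0.1]
grip_width: 0.0002
gripper_force: 0.0
```

```bash
python3 - <<'E'
from h import *
print(env.observe()["ft_force"],row(knob(45,.011,.010)))
for phi in(45,37,30,22,15): print(phi,row(knob(phi,.011,0)))
E
```

```text
[ 0.15633348  0.29979334 -0.054013  ] [-0.16, 0.24, 0.26, 0.13, -0.14, 0.48]
45 [-0.16, 0.24, 0.26, -0.87, -0.15, 0.49]
37 [-0.15, 0.25, 8.26, -1.16, 0.06, 0.49]
30 [-0.13, 0.26, 15.26, -1.44, 0.21, 0.49]
22 [-0.11, 0.27, 23.26, -1.78, 0.34, 0.49]
15 [-0.1, 0.28, 30.26, -2.09, 0.41, 0.49]
```

Request:
{"fn": "move_arm", "kwargs": {"plan": [[0, 0, 0, -0.6, -0.1, 0.4, -1], [0, 0, 2, -0.9, -0.1, 0.4, -1], [0, 0, 8, -1.2, 0.1, 0.4, -1], [0, 0, 12, -1.3, 0.15, 0.4, -1], [0, 0, 15, -1.45, 0.2, 0.4, -1]]}}

```text
time_s: 5.05
position: [0.5317, -0.2203, 0.0715]
tool_rot: [[-0.385, 0.87, 0.308], [0.909, 0.415, -0.036], [-0.159, 0.266, -0.951]]
ft_force: [0.7, 1.9, -0.6]
grip_width: -0.0002
gripper_force: 1.1
```

```bash
cat > st.py <<'E'
import sys
from h import *
o=env.observe();F=np.array(o["ft_force"]);print("F tool",(np.array(o["tool_rot"]).T@F).round(2),"panel",(RP.T@(np.array(o["position"])-O)-SEL).round(4))
for phi in map(float,sys.argv[1:]): print(phi,row(knob(phi,.011,0),o))
E
python3 st.py 30 22 15 8 0
```

```text
F tool [1.55 1.24 0.67] panel [0.0091 0.0243 0.0121]
30.0 [-0.09, 0.23, 0.09, 0.0, 0.0, 0.11]
22.0 [-0.07, 0.24, 8.09, -0.29, 0.21, 0.11]
15.0 [-0.06, 0.24, 15.09, -0.57, 0.36, 0.11]
8.0 [-0.04, 0.25, 22.09, -0.87, 0.47, 0.11]
0.0 [-0.03, 0.25, 30.09, -1.22, 0.56, 0.12]
```

Request:
{"fn": "move_arm", "kwargs": {"plan": [[0, 0, 4, -0.15, 0.1, 0.1, -1], [0, 0, 8, -0.3, 0.2, 0.1, -1], [0, 0, 12, -0.45, 0.3, 0.1, -1], [0, 0, 15, -0.55, 0.35, 0.1, -1], [0, 0, 15, -0.55, 0.35, 0.1, -1]]}}

```text
time_s: 5.55
position: [0.5376, -0.2245, 0.0727]
tool_rot: [[-0.149, 0.939, 0.309], [0.985, 0.168, -0.037], [-0.087, 0.299, -0.95]]
ft_force: [-0.1, -0.5, -0.8]
grip_width: 0.0003
gripper_force: 0.3
```

```bash
python3 st.py 15 8 0 -8 -15
python3 - <<'E'
from h import *
s=env.get_image("scene");t=env.get_image("top")
for p in(s,t):
    for e in env.tip_of("pointer_tip",p)[:1]:
        X=RP.T@(onpanel(p,e["pixel"],Q,.025)-O)-SEL;print(e["conf"],X.round(4),np.degrees(np.arctan2(X[1],X[0])))
cv2.imwrite("pics/mid.png",cv2.resize(s["color"][150:290,80:260],None,fx=3,fy=3,interpolation=2)[...,::-1])
E
```

```text
F tool [-0.38 -0.45  0.72] panel [0.0154 0.0207 0.0113]
15.0 [0.03, 0.34, 0.23, 0.05, -0.02, 0.03]
8.0 [0.05, 0.34, 7.23, -0.21, 0.17, 0.03]
0.0 [0.07, 0.34, 15.23, -0.52, 0.34, 0.03]
-8.0 [0.09, 0.33, 23.23, -0.86, 0.46, 0.04]
-15.0 [0.11, 0.33, 30.23, -1.17, 0.53, 0.04]
0.48 [0.031  0.0102 0.025 ] 18.14158237717678
```

View pics/mid.png

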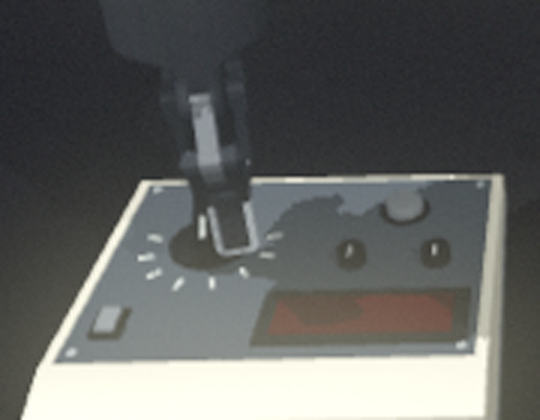

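The pointer is now at mark 4, with the white line at about (203,225) next to the fingertip. I continue around the arc.

Request:
{"fn": "move_arm", "kwargs": {"plan": [[0, 0, 6, -0.2, 0.15, 0, -1], [0, 0, 11, -0.37, 0.25, 0, -1], [0, 0, 15, -0.52, 0.34, 0, -1], [0, 0, 19, -0.7, 0.4, 0, -1], [0, 0, 21, -0.78, 0.43, 0, -1]]}}

```text
time_s: 6.25
position: [0.5426, -0.2312, 0.0744]
tool_rot: [[0.199, 0.93, 0.308], [0.98, -0.197, -0.037], [0.026, 0.309, -0.951]]
ft_force: [0.6, -0.0, -0.2]
grip_width: -0.0003
gripper_force: 0.0
```

```bash
python3 st.py -5 -15 -20 -25 -30 -35 -38
```

```text
F tool [0.07 0.46 0.37] panel [0.0213 0.0145 0.0112]
-5.0 [0.12, 0.31, -0.84, 0.02, 0.01, 0.02]
-15.0 [0.15, 0.3, 9.16, -0.34, 0.27, 0.02]
-20.0 [0.16, 0.29, 14.16, -0.54, 0.37, 0.02]
-25.0 [0.17, 0.28, 19.16, -0.75, 0.46, 0.02]
-30.0 [0.19, 0.28, 24.16, -0.97, 0.53, 0.03]
-35.0 [0.2, 0.27, 29.16, -1.19, 0.58, 0.03]
-38.0 [0.21, 0.26, 32.16, -1.32, 0.6, 0.03]
```

Request:
{"fn": "move_arm", "kwargs": {"plan": [[0, 0, 5, -0.18, 0.15, 0, -1], [0, 0, 10, -0.37, 0.28, 0, -1], [0, 0, 14, -0.54, 0.37, 0, -1], [0, 0, 19, -0.75, 0.46, 0, -1], [0, 0, 19, -0.75, 0.46, 0, -1]]}}

```text
time_s: 6.75
position: [0.5452, -0.2391, 0.0755]
tool_rot: [[0.49, 0.816, 0.308], [0.863, -0.504, -0.036], [0.126, 0.283, -0.951]]
ft_force: [1.3, 2.5, 1.1]
grip_width: -0.0001
gripper_force: 1.2
```

```bash
python3 st.py -25 -30 -34 -36
```

```text
F tool [ 2.93  0.17 -0.75] panel [0.0249 0.0069 0.0112]
-25.0 [0.17, 0.22, 0.24, -0.03, 0.04, 0.02]
-30.0 [0.18, 0.21, 5.24, -0.21, 0.17, 0.02]
-34.0 [0.19, 0.21, 9.24, -0.36, 0.27, 0.02]
-36.0 [0.19, 0.2, 11.24, -0.44, 0.31, 0.02]
```

Contact force is 2.9 N, still pushing out of mark 5. Pushing on until it snaps.

Request:
{"fn": "move_arm", "kwargs": {"plan": [[0, 0, 3, -0.12, 0.1, 0, -1], [0, 0, 5, -0.21, 0.17, 0, -1], [0, 0, 7, -0.28, 0.21, 0, -1], [0, 0, 9, -0.35, 0.26, 0, -1], [0, 0, 9, -0.35, 0.26, 0, -1]]}}

```text
time_s: 7.25
position: [0.5456, -0.2438, 0.0758]
tool_rot: [[0.61, 0.73, 0.308], [0.775, -0.631, -0.037], [0.167, 0.262, -0.951]]
ft_force: [0.0, -0.2, -0.2]
grip_width: 0.0001
gripper_force: 0.0
```

```bash
python3 st.py -34 -36
```

```text
F tool [-0.14  0.06  0.19] panel [0.0258 0.0022 0.0112]
-34.0 [0.25, 0.23, 0.37, 0.02, -0.02, 0.02]
-36.0 [0.26, 0.22, 2.37, -0.05, 0.04, 0.02]
```

Force dropped to zero, so it has snapped to the next mark. I back off, lift and verify.

Request:
{"fn": "move_arm", "kwargs": {"plan": [[0, 0, 0, 0.8, 0, 0, -1], [0, 0, 0, 1.3, 0, -2, -1], [0, 0, 0, 1.3, 0, -5, -1], [0, 0, 0, 1.3, 0, -8, -1], [0, 0, 0, 1.3, 5, -8, -1]]}}

```text
time_s: 7.75
position: [0.5624, -0.2584, 0.169]
tool_rot: [[0.609, 0.732, 0.306], [0.775, -0.631, -0.034], [0.168, 0.258, -0.952]]
ft_force: [1.1, -2.1, -0.7]
grip_width: -0.0002
gripper_force: 0.0
```

```bash
cat >> h.py <<'E'
def key(h): a=knob(-34,0,0)[0]; return a,O+RP@(KEY+[0,0,h])
E
python3 - <<'E'
from h import *
s=env.get_image("scene");t=env.get_image("top")
for p in(s,t):
    for e in env.tip_of("pointer_tip",p)[:1]:
        X=RP.T@(onpanel(p,e["pixel"],Q,.025)-O)-SEL;print(e["conf"],X.round(4),np.degrees(np.arctan2(X[1],X[0])))
cv2.imwrite("pics/post.png",cv2.resize(s["color"][130:290,80:260],None,fx=3,fy=3,interpolation=2)[...,::-1])
print(row(key(.05)),row(key(.02)))
E
```

```text
0.31 [0.0334 0.0119 0.025 ] 19.5639842023002
0.68 [ 0.0241 -0.0131  0.025 ] -28.461241455626876
[0.24, 0.21, 0.33, 4.3, -15.28, 4.03] [0.24, 0.21, 0.33, 4.31, -15.29, 7.03]
```

View pics/post.png

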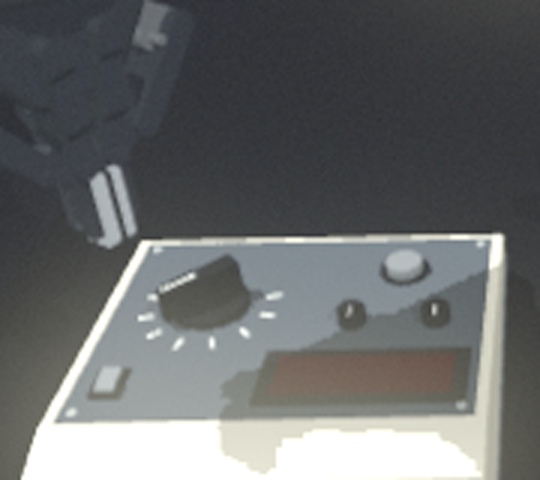

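The white line runs from crop (195,275) to (160,290), which could be mark 6 or 7, so I measure it.

```bash
python3 - <<'E'
from h import *
s=env.get_image("scene");t=env.get_image("top")
a=[(RP.T@(onpanel(s,p,Q,.025)-O)-SEL) for p in((145,221.7),(133.3,226.7))]
d=a[1]-a[0];print(np.round(a,4),np.degrees(np.arctan2(d[1],d[0])))
for phi in(-15,-45,-75):
    b=np.array([np.cos(np.radians(phi)),np.sin(np.radians(phi)),0])
    print(phi,[((proj(s,O+RP@(SEL+r*b+[0,0,.025]))-[80,130])*3).round(0) for r in(0,.01,.027)])
im=cv2.resize(t["color"][180:270,330:450],None,fx=5,fy=5,interpolation=2);cv2.imwrite("pics/topk.png",im[...,::-1])
E
```

```text
[[ 0.0049 -0.0011  0.025 ]
 [ 0.0184 -0.0163  0.025 ]] -48.370379875704955
-15 [array([199., 270.]), array([190., 280.]), array([173., 298.])]
-45 [array([199., 270.]), array([183., 278.]), array([154., 291.])]
-75 [array([199., 270.]), array([180., 273.]), array([148., 278.])]
```

View pics/topk.png

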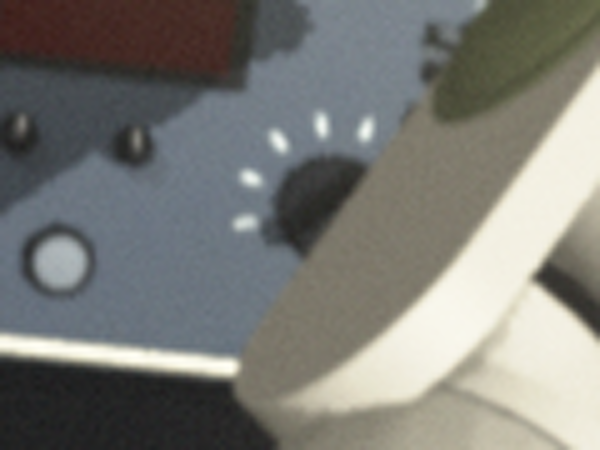

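The line measures −48°, which is mark 6; the top view shows only the knob's left part and is consistent with that. Now the READ key.

Request:
{"fn": "move_arm", "kwargs": {"plan": [[0, 0, 0, 1.2, -4.5, 0.5, -1], [0, 0, 0, 2.4, -9, 2, -1], [0, 0, 0, 3.6, -13, 3, -1], [0, 0, 0, 4.3, -15.3, 4.5, -1], [0, 0, 0, 4.3, -15.3, 5.8, -1]]}}

```text
time_s: 8.55
position: [0.4951, -0.1306, 0.0778]
tool_rot: [[0.609, 0.732, 0.304], [0.775, -0.631, -0.034], [0.168, 0.256, -0.952]]
ft_force: [-0.0, -0.9, -0.4]
grip_width: 0.0001
gripper_force: 0.0
```

```bash
python3 - <<'E'
from h import *
print(row(key(.012)),row(key(.009)),row(key(.005)),env.observe()["ft_force"])
E
```

```text
[-0.06, 0.21, 0.38, -0.07, 0.51, 2.02] [-0.06, 0.21, 0.38, -0.07, 0.51, 2.32] [-0.06, 0.21, 0.38, -0.07, 0.51, 2.72] [-0.04663977 -0.93077988 -0.35850819]
```

Request:
{"fn": "move_arm", "kwargs": {"plan": [[0, 0, 0, 0, 0.5, 0.5, -1], [0, 0, 0, -0.1, 0.5, 1.3, -1], [0, 0, 0, -0.1, 0.5, 2, -1], [0, 0, 0, -0.1, 0.5, 2.4, -1], [0, 0, 0, -0.1, 0.5, 2.4, -1]]}}

```text
time_s: 9.05
position: [0.5085, -0.1394, 0.0573]
tool_rot: [[0.611, 0.729, 0.308], [0.773, -0.633, -0.037], [0.168, 0.261, -0.951]]
ft_force: [-1.8, -1.8, 0.9]
grip_width: -0.0002
gripper_force: 0.9
```

```bash
python3 st.py; python3 -c "
from h import *
print(row(key(.005)))"
```

```text
F tool [-2.3   0.06 -1.29] panel [-0.0252  0.1023  0.0083]
[0.22, 0.23, 0.24, 0.15, -0.5, 0.33]
```

Request:
{"fn": "move_arm", "kwargs": {"plan": [[0, 0, 0, 0, 0, -0.4, -1], [0, 0, 0, 0.2, -0.5, -0.4, -1], [0, 0, 0, 0.2, -0.5, 0, -1], [0, 0, 0, 0.2, -0.5, 0.2, -1], [0, 0, 0, 0.2, -0.5, 0.3, -1]]}}

```text
time_s: 9.55
position: [0.5068, -0.1341, 0.0535]
tool_rot: [[0.611, 0.729, 0.308], [0.774, -0.633, -0.036], [0.168, 0.26, -0.951]]
ft_force: [-1.5, 2.8, 2.8]
grip_width: 0.0
gripper_force: 1.8
```

```bash
python3 st.py;python3 st.py; python3 -c "
from h import *
print(row(key(.005)))"
```

```text
F tool [ 1.71 -2.17 -3.23] panel [-0.0284  0.1074  0.0054]
F tool [ 1.71 -2.17 -3.23] panel [-0.0284  0.1074  0.0054]
[0.18, 0.2, 0.25, -0.1, 0.06, 0.04]
```

Request:
{"fn": "move_arm", "kwargs": {"plan": [[0, 0, 0, 0, 0, 0.05, -1], [0, 0, 0, 0, 0, 0.1, -1], [0, 0, 0, 0, 0, 0.15, -1], [0, 0, 0, 0, 0, 0.15, -1]]}}

```text
time_s: 9.95
position: [0.507, -0.1342, 0.053]
tool_rot: [[0.611, 0.729, 0.308], [0.774, -0.632, -0.036], [0.168, 0.261, -0.951]]
ft_force: [-7.8, 3.5, 14.0]
grip_width: 0.0001
gripper_force: 8.1
```

```bash
python3 st.py
```

```text
F tool [  0.34  -4.24 -15.81] panel [-0.0284  0.1074  0.0048]
```

It bottomed at 16 N with the tip about 4.8 mm above the panel, which is full travel. Releasing and retreating.

Request:
{"fn": "move_arm", "kwargs": {"plan": [[0, 0, 0, 0, 0, -0.5, -1], [0, 0, 0, 0, 0, -2, -1], [0, 0, 0, 0, 0, -5, -1], [0, 0, 0, 0, 0, -9, -1], [0, 0, 0, 0, 0, -12, -1]]}}

```text
time_s: 10.45
position: [0.4701, -0.1305, 0.1683]
tool_rot: [[0.611, 0.729, 0.309], [0.774, -0.633, -0.038], [0.168, 0.262, -0.95]]
ft_force: [-0.0, 0.7, 0.2]
grip_width: -0.0001
gripper_force: 0.0
```

Request:
{"fn": "move_arm", "kwargs": {"plan": [[0, 0, 0, -3, -2, -2, -1], [0, 0, 0, -6, -4, -3, -1], [0, 0, 0, -8, -6, -3, -1], [0, 0, 0, -8, -6, -3, -1], [0, 0, 0, -8, -6, -3, -1]]}}

```text
time_s: 10.95
position: [0.3687, -0.1537, 0.1662]
tool_rot: [[0.612, 0.728, 0.309], [0.773, -0.634, -0.038], [0.168, 0.262, -0.95]]
ft_force: [0.0, 0.4, 0.4]
grip_width: 0.0001
gripper_force: 0.0
```

```bash
python3 - <<'E'
from h import *
s=env.get_image("scene");t=env.get_image("top");print(env.observe()["ft_force"])
for p in(s,t):
    for e in env.tip_of("pointer_tip",p)[:1]:
        X=RP.T@(onpanel(p,e["pixel"],Q,.025)-O)-SEL;print(e["conf"],X.round(4),np.degrees(np.arctan2(X[1],X[0])))
im=np.hstack([cv2.resize(p["color"][150:280,x:x+130],None,fx=3,fy=3,interpolation=2) for p,x in((s,110),(t,320))])
cv2.imwrite("pics/end.png",im[...,::-1])
E
```

```text
[-0.16414311 -0.48062455  0.17659961]
0.64 [ 0.0179 -0.016   0.025 ] -41.85722934915531
0.58 [ 0.0176 -0.0189  0.025 ] -46.981718760323524
```

View pics/end.png

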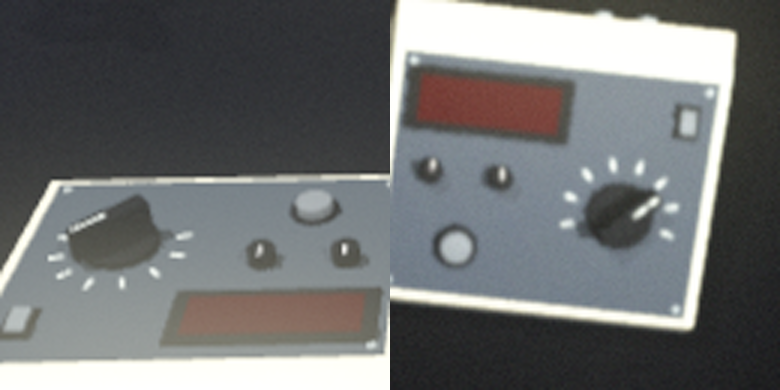

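The pointer is at mark 6 in both views (−42° and −47°; the white line in the top crop is at about (647,207)). The READ key is up again and the arm is clear.

```bash
python3 -c "
from rig import env
print(env.close_job())"
```

```text
the job is handed in; nothing more can be done
None
```

The job is handed in: the selector moved from mark 3 to mark 6 and is clicked in there, READ was pressed fully down and came back up, nothing else was touched, and it took about 11 s.

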